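# Reload the abrasive-roll dispenser

### The arm

A 6-joint arm with a two-finger parallel gripper is mounted at the origin on the work surface. World frame = base frame: x ahead of the robot, y to its left, z up, the work surface at z = 0. Lengths are in m, angles in degrees, forces in N, time in s.
With the tool pointing down it reaches from about 0.325 to 0.85 m from the base axis. Payload 15.5 kg.
Tool frame: the origin (TCP) lies at the very end of the fingers, on their centre line; the grasp point (between the pads) lies 19 mm behind it (bot.pinch_z is the z of the grasp point in the tool frame, in m); z points along the fingers, y is the line along which they close (so a half turn about z gives the same grasp; the last joint's range is limited). The gripper opens to 91 mm and grips with 3 to 60 N. Pads are 32 mm wide; open, the fingers measure 118 mm over their backs; the gripper's body (76 mm by 178 mm) begins 60 mm behind the grasp point.
Start: joints at [-81.79, 28.281, 77.091, -0, 74.628, -5.472], TCP at [0.148, -0.607, 0.214] pointing down, gripper open.
Joint ranges: [-166.48, 166.48], [-47.26, 123.95], [12.59, 153.08], [-70.14, 250.14], [6.76, 159.57], [-176.63, 176.63]. Speed limits (degrees/s): [108.29, 108.29, 147.25, 172.46, 172.46, 172.46].

### API

Orientations are given as a 3x3 rotation matrix whose columns are the frame's x, y, z axes.
In Python, from cell import telemetry, vision, workorder, bot gives the robot as it stands.
- The arm moves only by the tool step_arm, never from a script. Its argument "deltas" is a list that holds one entry, the list of rows, each a list of 5 numbers: the shift along the world's x, y, z in mm, then the turn about the world's z in degrees, then the opening, from 0 (shut) to 1 (fully open). In form: [[[tx, ty, tz, twist, jaw], ...]]. A call has 1 to 12 rows; each row shifts and turns the commanded pose from where the row before left it; what a row does not reach is not made up. A row lasts 1/10 s, in which the tool goes at most 50 mm and 8.59 degrees, less where a joint would pass 70% of its speed; a pose out of reach is approached as far as the arm can. A call with a gripper value outside its range is refused whole. The fingers move at their own pace and stop on an object; the grip force is fixed at half the most. Time passes only in rows, so rows that do not move let the fingers close. It gives the time, the measured TCP pose, the force, the opening and the grip force at its end, in the units of the state.
- telemetry.get_state(): the state, without advancing time (a new reading comes with each control period).
- vision.grab_frame(name): name is "side" or "top"; returns the picture (400x640x3 uint8, red, green, blue); there is no depth.
- vision.calibration(name): a dict with "vertical_fov" (degrees; the focal length in pixels is half the picture's height over the tangent of half this angle, whatever the lens; pixels are square), "cx", "cy" (the principal point, pixels), "pose" (4x4, takes a point from camera to world coordinates). Camera axes: x right, y down, z forward; pixel columns grow to the right and rows downward; lengths in m; the calibration is good to about 2 mm. A picture is of the moment at which its call begins. calibration takes no time and is no camera call.
- workorder.hand_in(): hands the job in; it is judged then, once.
The state is a dict: "time": time; "joint_positions": joint angles; "joint_vel": joint speeds; "joint_torque": joint torques, N m; "tool_pos": TCP position; "orientation": TCP orientation; "force": force on the tool from outside, world axes, zero at the start; "ft_torque": the same for the moment, N m; "width": finger opening in m; "grasp_force": force on a finger pad.
Only numpy, scipy, OpenCV 4.12 (cv2) and the standard library are available. Lean on these libraries where they do the work, as an engineer would, in place of code of your own. Each camera call takes 0.05 s, during which the arm holds its last target. There are 200 camera calls.

### The job

Reload the abrasive-roll dispenser: swing the orange keeper clear, lift the spent white core off the spindle and stand it upright in the wooden tray, then lower the green roll (not dropping it) fully home on the spindle and swing the keeper back over it to its stop. Leave the yellow roll and everything else on the bench where it is.

Things in the scene. Friction and masses are not known exactly. Their poses are not given: they have to be found in the camera images.
- stand: Fixed dispenser: aluminium base plate 15 mm thick, 130 mm along its x, along its y from -65 to +105 mm, with an upright steel spindle and a dark post. Origin on the spindle's axis at bench level, z up. Spindle 20 mm in diameter to z = 80 mm, then a cone to a 6 mm tip at z = 95 mm. Post 18 mm in diameter at y = +75 mm, to z = 125 mm; the orange keeper turns on its top
- spindle_tip (a point): Top of the spindle, on its axis, 95 mm above the bench
- keeper (a joint): Angle of the orange keeper (turnbutton). 0 is closed, at its stop: the bar points along the stand's -y over the spindle and blocks any core. It opens anticlockwise seen from above (first towards the stand's +x), to a stop at 2.1 rad; clear of a full roll beyond 0.9, with room for the gripper at 1.4. Light friction (about 1 N at its pin); stays where left. Starts nearly closed (0 to 0.15)
- keeper_grip (a point): Middle of the black upright round pin on the keeper by which it is turned: 16 mm in diameter, z = 133 to 165 mm, this point at z = 151 mm, 55 mm from the pivot axis (20 mm from the spindle's axis when closed)
- keeper_pivot (a point): The keeper's pivot axis, on top of the post. The keeper is a flat orange bar 18 mm wide, 8 mm thick (z = 125 to 133 mm), reaching 90 mm from this axis; its underside passes 5 mm above a core that sits fully home
- spent_core: Bare white plastic core, loose, about 0.1 kg, at the start fully home on the spindle. 105 mm tall: tube 40 mm in outer and 25 mm in inner diameter, open right through, with flanges 68 mm in diameter at heights 0 to 6 and 56 to 62 mm; the bare collar from 62 to 105 mm is for gripping. Origin on the axis at the underside, z along the axis
- green_roll: Full roll of green abrasive, loose, 0.25 to 0.46 kg: grey core of the same size and form as the spent one, wound with a green roll 100 mm in diameter from 6 to 56 mm, wider than the flanges; 25 mm bore. Stands upright on the bench. Origin on the axis at the underside. Fully home, its underside lies on the base plate, origin at z = 15 mm
- yellow_roll: Full roll of yellow abrasive, otherwise as the green one; not wanted, to be left alone
- tray: Fixed open wooden tray, 160 by 160 mm outside, 45 mm high, walls and floor 8 mm thick (inside 144 by 144 mm). Origin at the centre of its underside, x and y along its sides. A core standing in it has its origin at z = 8 mm
- vase: Frosted glass vase, 150 mm tall, 92 mm wide, loose bystander; origin at the centre of its foot
- mallet: Black rubber mallet with wooden handle, 280 mm long, lying flat, 60 mm high; loose bystander; origin at bench level near the middle
- hex_set: Hex key set in a black holder, 100 by 34 mm, about 55 mm high; loose bystander; origin at the centre of its underside
- cup: White ceramic espresso cup, 60 mm in diameter, 55 mm tall, loose bystander; origin at the centre of its underside
Not all that is in view belongs to the job. What is shaped like the green_roll but blue, red or turquoise is not meant.

How it is judged:
By the outcome, as a careful person would: the job done as asked, in the order asked, and still so for the second after the job is handed in, with the robot touching nothing.
It also fails if it takes over 72 s, if anything falls off the work surface, if the arm or the gripper's body presses on something with over 40 N, if the wrist force passes 120 N, or if a joint passes its speed limit or range.

## Working session

There is one attempt and no reset: what is moved stays moved. The work goes in short steps, Python scripts to look and compute and a tool call to move; the robot and the scene stay as the last step left them, time stands still between calls to the robot, and variables do not carry over. Pictures are saved under pics/ and viewed, at most 10 in all, crops included, and the job is handed in when it is done.

Besides the shell and the picture viewer there is one more tool, called after "Call:" by a JSON object that holds its "fn" and its "kwargs". step_arm: Moves the arm, as the interface text tells. Its arguments: {"type":"object","properties":{"deltas":{"type":"array"}},"required":["deltas"]}

```bash
mkdir -p pics; ls
python3 - <<'E'
from cell import telemetry, vision, workorder, bot
import cv2
print(telemetry.get_state()); print(bot.pinch_z)
for n in("side","top"):
    im=vision.grab_frame(n); cv2.imwrite(f"pics/{n}0.png",im[:,:,::-1]); print(n,vision.calibration(n))
E
```

```text
pics
{'time': 0.0, 'joint_positions': array([-8.17915298e+01,  2.83143252e+01,  7.71290028e+01,  2.83361226e-04,
        7.46310239e+01, -5.47129847e+00]), 'joint_vel': array([-0.10288934, -0.09930069, -0.02273681,  0.05441892, -0.0007414 ,
       -0.09808411]), 'joint_torque': array([ 9.94538896e-04, -8.78819132e+01, -3.81848323e+01,  7.07379472e-02,
        5.33324573e-02, -1.83416055e-04]), 'tool_pos': array([ 0.14775952, -0.60685629,  0.21333329]), 'orientation': array([[ 9.71633010e-01,  2.36493682e-01, -1.80557429e-04],
       [ 2.36493716e-01, -9.71632169e-01,  1.28507122e-03],
       [ 1.28475817e-04, -1.29131831e-03, -9.99999158e-01]]), 'force': array([-0.57978684, -0.02358139,  0.62849722]), 'ft_torque': array([-0.01200598,  0.01626473,  0.01879125]), 'grasp_force': 0.0, 'width': 0.09115883472285473}
-0.0188
side {'vertical_fov': 42.792210652801316, 'cx': 319.6616520019629, 'cy': 201.99459387455562, 'pose': array([[-0.98867499, -0.06863787,  0.13345635,  0.36210196],
       [-0.14988117,  0.49649961, -0.85499928,  1.05079264],
       [-0.0075757 , -0.865319  , -0.50116427,  0.76260349],
       [ 0.        ,  0.        ,  0.        ,  1.        ]])}
top {'vertical_fov': 45.89593249812642, 'cx': 314.63495046842974, 'cy': 199.18057612927407, 'pose': array([[ 0.02743885, -0.99633301,  0.08104097,  0.45285153],
       [-0.99941242, -0.02567686,  0.02270479, -0.03869435],
       [-0.02054065, -0.08161635, -0.99645213,  1.30388373],
       [ 0.        ,  0.        ,  0.        ,  1.        ]])}
```

View pics/top0.png

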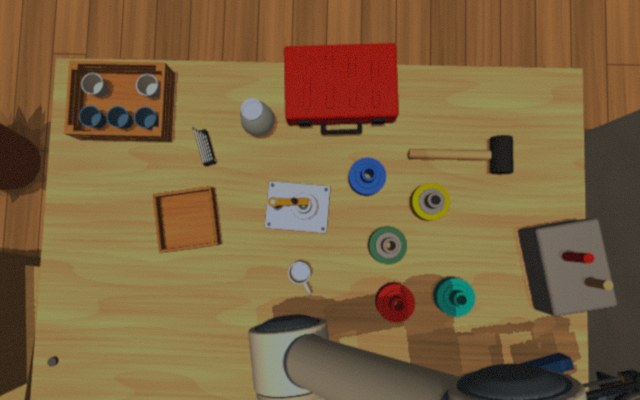

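View pics/side0.png

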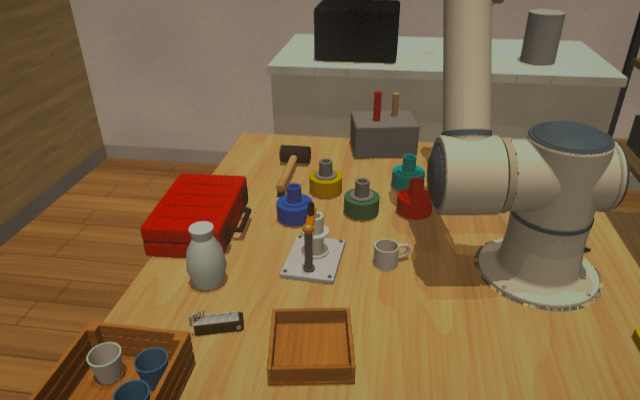

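The top view shows the stand plate at about (297,207), with its post at the left end (272,202). The tray is at (187,218), green roll (388,245), yellow (431,201), cup (300,272) and hex set (204,147). The side view agrees. Next I'll measure.

```bash
cat > h.py <<'E'
import numpy as np, cv2
from cell import telemetry, vision, workorder, bot
C={n:vision.calibration(n) for n in("side","top")}
def foc(c): return 200/np.tan(np.radians(c["vertical_fov"]/2))
def onz(n,u,v,z):
    c=C[n];P=c["pose"];d=P[:3,:3]@np.array([(u-c["cx"])/foc(c),(v-c["cy"])/foc(c),1])
    o=P[:3,3];return (o+d*(z-o[2])/d[2]).round(4)
def proj(n,p):
    c=C[n];P=c["pose"];q=P[:3,:3].T@(np.array(p)-P[:3,3]);return q[:2]/q[2]*foc(c)+[c["cx"],c["cy"]]
def grab(n,name):
    im=vision.grab_frame(n);cv2.imwrite(f"pics/{name}.png",im[:,:,::-1]);return im
def blobs(m,box,mina=15):
    x0,y0,x1,y1=box;k=np.zeros(m.shape,np.uint8);k[y0:y1,x0:x1]=m[y0:y1,x0:x1]
    cs,_=cv2.findContours(k,cv2.RETR_EXTERNAL,cv2.CHAIN_APPROX_NONE)
    return sorted([c for c in cs if cv2.contourArea(c)>=mina],key=cv2.contourArea,reverse=True)
E
python3 - <<'E'
from h import *
t=cv2.imread("pics/top0.png");hsv=cv2.cvtColor(t,cv2.COLOR_BGR2HSV)
H,S,V=cv2.split(hsv)
# green roll
m=((H>40)&(H<85)&(S>70)).astype(np.uint8)*255
for c in blobs(m,(355,215,420,275)):
    (u,v),r=cv2.minEnclosingCircle(c);print("green",u,v,r,onz("top",u,v,.056))
s=((S<70)&(V>60)).astype(np.uint8)*255
for c in blobs(s,(372,230,404,260)):
    e=cv2.fitEllipse(c);print("greycore",e,onz("top",*e[0],.105))
m=((H>22)&(H<34)&(S>150)).astype(np.uint8)*255
for c in blobs(m,(405,175,460,230)): 
    (u,v),r=cv2.minEnclosingCircle(c);print("yellow",u,v,r,onz("top",u,v,.056))
s=((S<80)&(V>90)).astype(np.uint8)*255
for c in blobs(s,(255,170,340,240),200):
    q=cv2.boxPoints(cv2.minAreaRect(c));W=[onz("top",*p,.015) for p in q];print("plate",q,W,[np.linalg.norm(W[i]-W[i-1]) for i in range(4)])
m=((H>8)&(H<20)&(S>185)).astype(np.uint8)*255
for c in blobs(m,(140,175,230,260),200):
    q=cv2.boxPoints(cv2.minAreaRect(c));W=[onz("top",*p,.045) for p in q];print("tray",q,W,np.mean(W,0),[np.linalg.norm(W[i]-W[i-1]) for i in range(4)])
a=cv2.resize(t[170:300,250:410],None,fx=5,fy=5,interpolation=cv2.INTER_CUBIC)
a=a[:600];cv2.imwrite("pics/c1.png",a)
s=cv2.imread("pics/side0.png");cv2.imwrite("pics/c2.png",cv2.resize(s[170:290,260:420],None,fx=5,fy=5,interpolation=cv2.INTER_CUBIC))
E
```

```text
green 387.2798767089844 244.81446838378906 19.18242645263672 [ 0.4392 -0.204   0.056 ]
greycore ((388.0410461425781, 244.93284606933594), (26.02648162841797, 26.523605346679688), 148.41827392578125) [ 0.4395 -0.1994  0.105 ]
yellow 430.40625 201.328125 19.478233337402344 [ 0.5565 -0.3157  0.056 ]
plate [[263.75864 227.89655]
 [267.75174 179.97931]
 [330.4     185.20001]
 [326.4069  233.11725]] [array([0.4754, 0.1274, 0.015 ]), array([0.6074, 0.1212, 0.015 ]), array([ 0.5973, -0.0515,  0.015 ]), array([ 0.4659, -0.0439,  0.015 ])] [np.float64(0.1715632244975595), np.float64(0.132145525841778), np.float64(0.1729950866354302), np.float64(0.13161960340314058)]
```

View pics/c1.png

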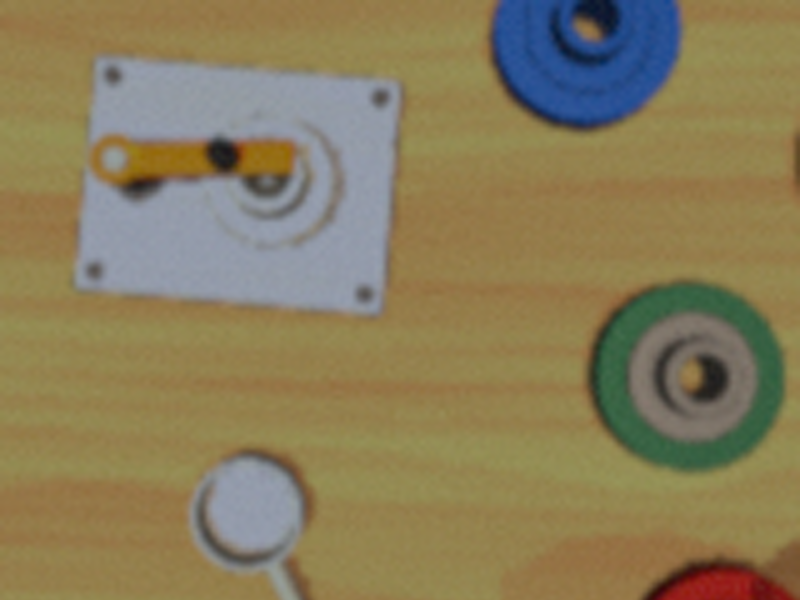

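View pics/c2.png

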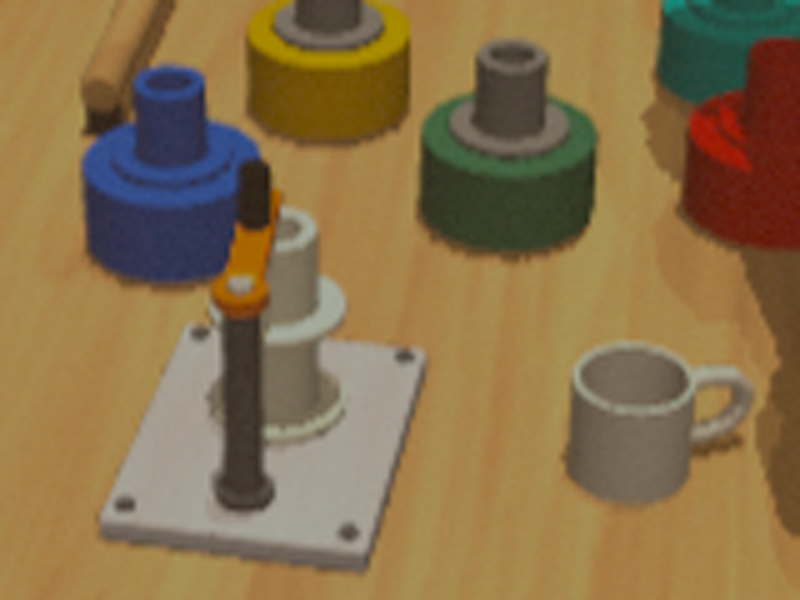

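In the top crop the pivot head is at full-image (272.6,201.2) and the pin at (294,200.5). The green collar is at about (388.5,245). The side crop shows the core home, the keeper nearly closed, and the pin top at about (311,203). I'll refine these.

Run:
```python
from h import *
t=cv2.imread("pics/top0.png");s=cv2.imread("pics/side0.png")
f=lambda c,o:((c[0]+.5)/5-.5+o[0],(c[1]+.5)/5-.5+o[1])
print("pivot",onz("top",*f((115,158),(250,170)),.133), "side",onz("side",*f((241,284),(260,170)),.137))
print("pin top",onz("top",*f((222,154),(250,170)),.160),"side",onz("side",*f((256,166),(260,170)),.165))
print("green flange",onz("top",388.04,244.93,.062),"collar top c",onz("top",*f((703,375),(250,170)),.105),"side",onz("side",*f((513,53),(260,170)),.105))
y=np.array([.0098,.172]);y/=np.linalg.norm(y);x=np.array([y[1],-y[0]])
sp=np.array([.5365,.0383])-.02*y
print("spindle",sp,"pivot",sp+.075*y, "yaw",np.degrees(np.arctan2(x[1],x[0])))
h=cv2.cvtColor(t,cv2.COLOR_BGR2HSV)
print(h[220,187],h[243,187],h[191,187],h[250,187],h[260,187])
# tray: side view corners by eye in side0 (270,309),(352,309),(354,373),(268,373); top-view outline
for q in [(153.5,193.5),(213.5,186.5),(220,243),(161,251.5)]: print("tray",onz("top",*q,.045))
for q in [(272,310),(350,309),(354,371),(269,373)]: print("trayS",onz("side",*q,.045))
print("cup",onz("top",299.5,271.5,.055),"blue",onz("top",368,174.5,.105))
```

```text
pivot [0.5403 0.0926 0.133 ] side [0.5388 0.096  0.137 ]
pin top [0.5416 0.0375 0.16  ] side [0.5411 0.0378 0.165 ]
green flange [ 0.4391 -0.2052  0.062 ] collar top c [ 0.4405 -0.2048  0.105 ] side [ 0.4385 -0.2064  0.105 ]
spindle [0.53536231 0.01833238] pivot [0.53962865 0.09321094] yaw -3.2610012388022325
[ 15 182 146] [ 13 177 148] [ 14 176 126] [ 24 119 141] [ 23 120 149]
tray [0.5594 0.4248 0.045 ]
tray [0.5825 0.2632 0.045 ]
tray [0.4316 0.239  0.045 ]
tray [0.4047 0.396  0.045 ]
trayS [0.5839 0.2782 0.045 ]
trayS [0.4255 0.2525 0.045 ]
trayS [0.4024 0.4128 0.045 ]
trayS [0.5515 0.439  0.045 ]
cup [0.3632 0.0242 0.055 ] blue [ 0.617  -0.1458  0.105 ]
```

Call:
{"fn": "step_arm", "kwargs": {"deltas": [[[20,32,0,3.8,1],[20,32,0,3.8,1],[20,32,0,3.8,1],[20,32,0,3.8,1],[20,32,0,3.8,1],[20,32,0,3.8,1],[20,32,0,3.8,1],[20,32,0,3.8,1],[20,32,0,3.8,1],[20,32,0,3.8,1],[20,32,0,3.8,1],[20,32,0,3.8,1]]]}}

```text
time: 1.3
tool_pos: [0.3883, -0.2218, 0.2138]
orientation: [[0.509, 0.861, -0.0], [0.861, -0.509, 0.0], [0.0, -0.0, -1.0]]
force: [0.4, 0.8, 0.1]
width: 0.0913
grasp_force: 0.0
```

Call:
{"fn": "step_arm", "kwargs": {"deltas": [[[20,32,0,3.8,1],[20,32,0,3.8,1],[20,32,0,3.8,1],[20,32,0,3.8,1],[20,32,0,3.8,1],[20,32,0,3.8,1],[20,32,0,3.8,1],[14,36,0,3.8,1],[0,0,0,0,1],[0,0,0,0,1]]]}}

```text
time: 2.3
tool_pos: [0.5416, 0.0373, 0.2135]
orientation: [[0.004, 1.0, -0.001], [1.0, -0.004, -0.0], [-0.0, -0.001, -1.0]]
force: [0.0, 0.1, 0.3]
width: 0.091
grasp_force: 0.0
```

Call:
{"fn": "step_arm", "kwargs": {"deltas": [[[0,0,-20,0,1],[0,0,-20,0,1],[0,0,-20,0,1],[0,0,-14,0,1],[0,0,0,0,0.5],[0,0,0,0,0.1],[0,0,0,0,0],[0,0,0,0,0],[0,0,0,0,0],[0,0,0,0,0],[0,0,0,0,0],[0,0,0,0,0]]]}}

```text
time: 3.5
tool_pos: [0.5419, 0.0368, 0.14]
orientation: [[0.005, 1.0, 0.0], [1.0, -0.005, -0.0], [-0.0, 0.0, -1.0]]
force: [-0.6, 0.1, -0.5]
width: 0.0301
grasp_force: 0.0
```

Call:
{"fn": "step_arm", "kwargs": {"deltas": [[[0,0,0,0,0],[0,0,0,0,0],[0,0,0,0,0],[0,0,0,0,0],[0,0,0,0,0]]]}}

```text
time: 4.0
tool_pos: [0.5419, 0.0367, 0.1399]
orientation: [[0.006, 1.0, 0.0], [1.0, -0.006, -0.0], [-0.0, 0.0, -1.0]]
force: [0.9, -0.2, -0.0]
width: 0.0152
grasp_force: 30.0
```

Call:
{"fn": "step_arm", "kwargs": {"deltas": [[[7.9,0.8,0,0,0],[7.6,1.8,0,0,0],[7.3,3,0,0,0],[6.8,3.9,0,0,0],[6.2,4.9,0,0,0],[5.4,5.7,0,0,0],[4.5,6.4,0,0,0]]]}}

```text
time: 4.7
tool_pos: [0.5868, 0.0631, 0.14]
orientation: [[0.005, 1.0, -0.002], [1.0, -0.005, -0.001], [-0.001, -0.002, -1.0]]
force: [-10.0, -0.2, 8.7]
width: 0.0151
grasp_force: 30.0
```

Call:
{"fn": "step_arm", "kwargs": {"deltas": [[[3.6,7,0,0,0],[2.6,7.5,0,0,0],[1.4,7.7,0,0,0],[0.4,7.8,0,0,0],[-0.8,7.9,0,0,0],[0,0,0,0,0],[0,0,0,0,0]]]}}

```text
time: 5.4
tool_pos: [0.5954, 0.1011, 0.1402]
orientation: [[0.005, 1.0, 0.001], [1.0, -0.005, 0.0], [0.0, 0.001, -1.0]]
force: [4.1, -0.1, 2.1]
width: 0.0155
grasp_force: 30.0
```

Call:
{"fn": "step_arm", "kwargs": {"deltas": [[[0,0,0,0,0.3],[0,0,0,0,0.5],[0,0,0,0,0.8],[0,0,0,0,1],[0,0,0,0,1],[0,0,0,0,1],[0,0,0,0,1],[0,0,20,0,1],[0,0,20,0,1],[0,0,20,0,1],[0,0,15,0,1]]]}}

```text
time: 6.5
tool_pos: [0.595, 0.1012, 0.2162]
orientation: [[0.006, 1.0, 0.001], [1.0, -0.006, 0.0], [0.0, 0.001, -1.0]]
force: [0.9, -0.2, -0.2]
width: 0.0912
grasp_force: 0.0
```

Run:
```python
from h import *
a=grab("side","s1")[:,:,::-1]; b=grab("top","t1")[:,:,::-1]
w=np.hstack([cv2.resize(a[150:290,250:370],None,fx=3.3,fy=3.3),cv2.resize(b[150:290,230:350],None,fx=3.3,fy=3.3)])
cv2.imwrite("pics/c3.png",w)
print(telemetry.get_state()["tool_pos"])
```

```text
[0.59575491 0.10125066 0.2168965 ]
```

View pics/c3.png

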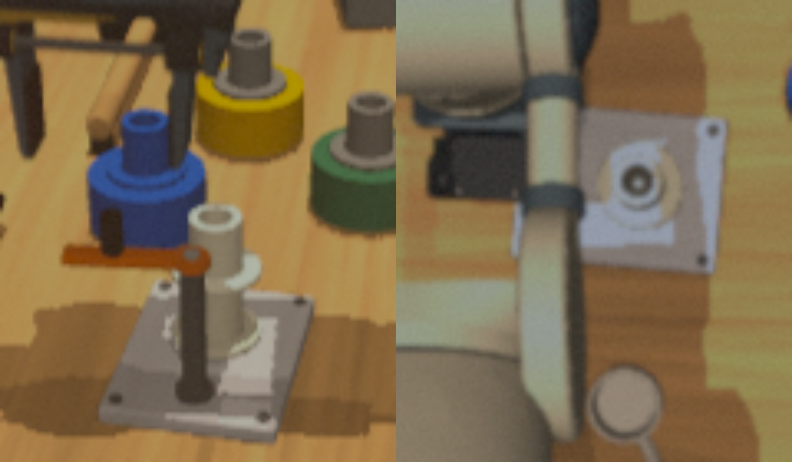

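The crops show the keeper open, roughly along +x. The core's top rim is at full-image (303,204.5) in the top view and (314.8,215.1) in the side view.

Run:
```python
from h import *
print(onz("top",303,204.5,.12),onz("top",303,204.5,.095),onz("side",314.8,215.1,.12))
```

```text
[0.535  0.0172 0.12  ] [0.5367 0.0183 0.095 ] [0.5354 0.0183 0.12  ]
```

Call:
{"fn": "step_arm", "kwargs": {"deltas": [[[-20,-27.5,0,0,1],[-20,-27.5,0,0,1],[-20,-28,0,0,1],[0,0,-25,0,1],[0,0,-30,0,1],[0,0,-30,0,1],[0,0,-25,0,1],[0,0,-15,0,1],[0,0,-6,0,1],[0,0,0,0,1],[0,0,0,0,0.4]]]}}

```text
time: 7.7
tool_pos: [0.535, 0.0181, 0.0844]
orientation: [[0.006, 1.0, 0.001], [1.0, -0.006, -0.0], [-0.0, 0.001, -1.0]]
force: [0.6, 0.1, 0.1]
width: 0.086
grasp_force: 0.0
```

Call:
{"fn": "step_arm", "kwargs": {"deltas": [[[0,0,0,0,0],[0,0,0,0,0],[0,0,0,0,0],[0,0,0,0,0],[0,0,0,0,0],[0,0,0,0,0],[0,0,0,0,0],[0,0,0,0,0]]]}}

```text
time: 8.5
tool_pos: [0.5347, 0.0182, 0.0839]
orientation: [[0.006, 1.0, -0.0], [1.0, -0.006, 0.0], [0.0, -0.0, -1.0]]
force: [-0.6, 0.7, 0.4]
width: 0.0397
grasp_force: 30.0
```

Call:
{"fn": "step_arm", "kwargs": {"deltas": [[[0,0,10,0,0],[0,0,15,0,0],[0,0,20,0,0],[0,0,20,0,0],[0,0,20,0,0],[0,0,20,0,0],[0,0,20,0,0],[0,0,20,0,0],[0,0,20,0,0],[0,0,15,0,0],[0,0,0,0,0]]]}}

```text
time: 9.6
tool_pos: [0.5356, 0.0181, 0.2664]
orientation: [[0.006, 1.0, 0.004], [1.0, -0.006, -0.0], [-0.0, 0.004, -1.0]]
force: [0.8, -0.4, -0.7]
width: 0.0396
grasp_force: 30.0
```

Call:
{"fn": "step_arm", "kwargs": {"deltas": [[[-4,20,0,0,0],[-4,30,0,0,0],[-4,30,0,0,0],[-4,30,0,0,0],[-4,30,0,0,0],[-4,30,0,0,0],[-4,30,0,0,0],[-4,30,0,0,0],[-4,30,0,0,0],[-4,30,0,0,0],[-2,25,0,0,0],[0,5,0,0,0]]]}}

```text
time: 10.8
tool_pos: [0.4919, 0.3402, 0.2631]
orientation: [[0.004, 1.0, -0.001], [1.0, -0.004, 0.0], [0.0, -0.001, -1.0]]
force: [0.1, -0.3, -0.6]
width: 0.0397
grasp_force: 30.0
```

Run:
```python
from h import *
a=grab("side","s2")[:,:,::-1]
cv2.imwrite("pics/c4.png",cv2.resize(a[180:400,200:420],None,fx=2.7,fy=2.7))
```

```text
(no output)
```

View pics/c4.png

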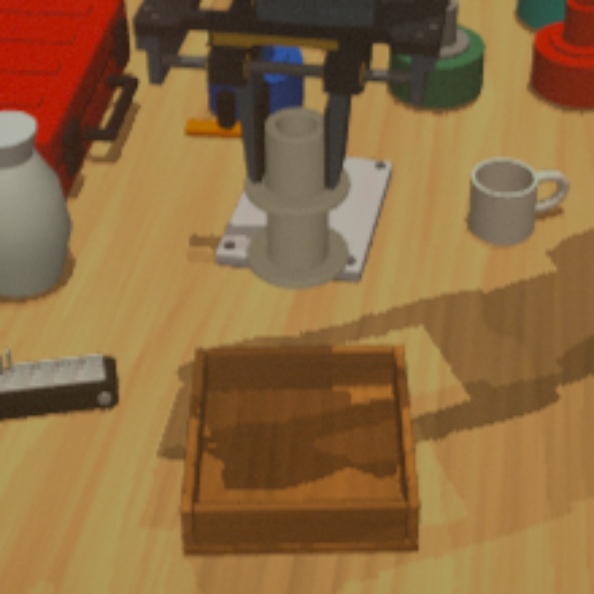

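The crop shows the core held upright, hanging above and behind the tray. The tray rim spans roughly (274–354, 308–371) in full-image pixels, so the measured centre stands.

Call:
{"fn": "step_arm", "kwargs": {"deltas": [[[0,2,-20,0,0],[0,0,-25,0,0],[0,0,-25,0,0],[0,0,-25,0,0],[0,0,-25,0,0],[0,0,-25,0,0],[0,0,-20,0,0],[0,0,-10,0,0],[0,0,-5,0,0],[0,0,-3,0,0],[0,0,0,0,0]]]}}

```text
time: 11.95
tool_pos: [0.493, 0.3401, 0.0813]
orientation: [[0.006, 1.0, 0.001], [1.0, -0.006, 0.0], [0.0, 0.001, -1.0]]
force: [0.2, 0.9, -1.0]
width: 0.0397
grasp_force: 30.0
```

Call:
{"fn": "step_arm", "kwargs": {"deltas": [[[0,0,-1,0,0],[0,0,-1,0,0],[0,0,0,0,0]]]}}

```text
time: 12.25
tool_pos: [0.4928, 0.3402, 0.0792]
orientation: [[0.005, 1.0, 0.0], [1.0, -0.005, 0.0], [0.0, 0.0, -1.0]]
force: [-0.6, -0.4, 0.3]
width: 0.0395
grasp_force: 30.0
```

Call:
{"fn": "step_arm", "kwargs": {"deltas": [[[0,0,-1,0,0],[0,0,-1,0,0],[0,0,0,0,0]]]}}

```text
time: 12.55
tool_pos: [0.4928, 0.3402, 0.0769]
orientation: [[0.005, 1.0, 0.0], [1.0, -0.005, 0.0], [0.0, 0.0, -1.0]]
force: [-0.3, 0.9, -0.8]
width: 0.0396
grasp_force: 30.0
```

Call:
{"fn": "step_arm", "kwargs": {"deltas": [[[0,0,-0.7,0,0],[0,0,0,0,0]]]}}

```text
time: 12.75
tool_pos: [0.493, 0.3403, 0.0767]
orientation: [[0.006, 1.0, 0.001], [1.0, -0.006, 0.0], [0.0, 0.001, -1.0]]
force: [-0.8, -0.8, 8.1]
width: 0.0398
grasp_force: 30.0
```

Contact at 8 N. Release, rise and go to the green roll.

Call:
{"fn": "step_arm", "kwargs": {"deltas": [[[0,0,0,0,0.6],[0,0,0,0,0.8],[0,0,0,0,1],[0,0,0,0,1],[0,0,0,0,1],[0,0,15,0,1],[0,0,25,0,1],[0,0,30,0,1],[0,0,30,0,1],[0,0,30,0,1],[0,0,20,0,1],[0,0,0,0,1]]]}}

```text
time: 13.95
tool_pos: [0.4939, 0.3408, 0.2292]
orientation: [[0.006, 1.0, 0.004], [1.0, -0.006, 0.002], [0.002, 0.004, -1.0]]
force: [1.0, 0.7, 0.0]
width: 0.0912
grasp_force: 0.0
```

Call:
{"fn": "step_arm", "kwargs": {"deltas": [[[-3,-25,0,0,1],[-3,-35,0,0,1],[-3,-35,0,0,1],[-3,-35,0,0,1],[-3,-35,0,0,1],[-3,-35,0,0,1],[-3,-35,0,0,1],[-3,-35,0,0,1],[-3,-35,0,0,1],[-3,-35,0,0,1],[-3,-35,0,0,1],[-3,-35,0,0,1]]]}}

```text
time: 15.15
tool_pos: [0.456, -0.0712, 0.2256]
orientation: [[0.006, 1.0, -0.001], [1.0, -0.006, 0.0], [0.0, -0.001, -1.0]]
force: [0.4, -0.3, -0.6]
width: 0.091
grasp_force: 0.0
```

Call:
{"fn": "step_arm", "kwargs": {"deltas": [[[-6,-35,0,0,1],[-6,-35,0,0,1],[-6,-35,0,0,1],[0,-30,0,0,1],[0,0,0,0,1],[0,0,0,0,1]]]}}

```text
time: 15.75
tool_pos: [0.4383, -0.205, 0.2255]
orientation: [[0.007, 1.0, -0.001], [1.0, -0.007, 0.001], [0.001, -0.001, -1.0]]
force: [-0.3, 0.1, 0.2]
width: 0.0912
grasp_force: 0.0
```

Run:
```python
from h import *
a=grab("side","s3")[:,:,::-1]; b=grab("top","t3")[:,:,::-1]
w=np.hstack([cv2.resize(a[200:400,220:380],None,fx=2.5,fy=2.5),cv2.resize(b[140:340,150:310],None,fx=2.5,fy=2.5)])
cv2.imwrite("pics/c5.png",w)
```

```text
(no output)
```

View pics/c5.png

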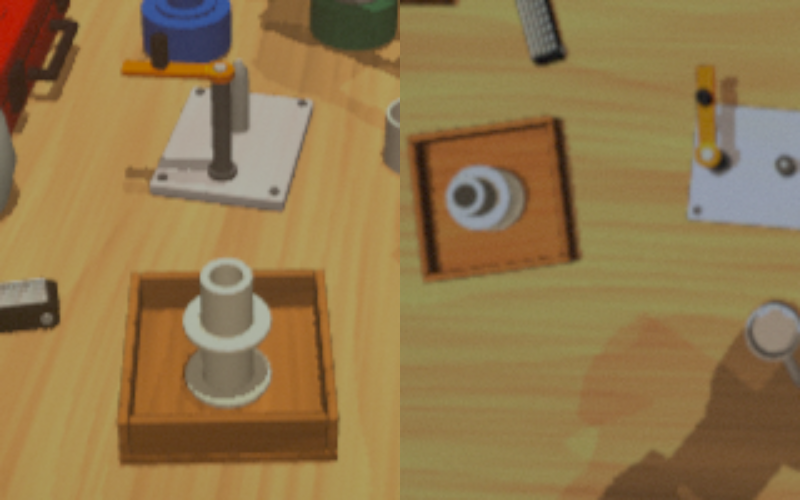

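The spent core stands upright in the tray (about (313,332) in the side view) and the keeper is open. The spindle tip shows at about (304.5,205.7) in the top view. I'll grasp the green roll and measure the tip from the saved frames.

Call:
{"fn": "step_arm", "kwargs": {"deltas": [[[0.5,0,-25,0,1],[0.5,0,-30,0,1],[0,0,-30,0,1],[0,0,-30,0,1],[0,0,-20,0,1],[0,0,-12,0,1],[0,0,-8,0,1],[0,0,0,0,1],[0,0,0,0,0.4],[0,0,0,0,0],[0,0,0,0,0],[0,0,0,0,0]]]}}

```text
time: 17.05
tool_pos: [0.4399, -0.205, 0.0716]
orientation: [[0.006, 1.0, 0.001], [1.0, -0.006, -0.0], [-0.0, 0.001, -1.0]]
force: [-0.2, -0.6, -0.4]
width: 0.0619
grasp_force: 0.0
```

Call:
{"fn": "step_arm", "kwargs": {"deltas": [[[0,0,0,0,0],[0,0,0,0,0],[0,0,0,0,0],[0,0,0,0,0],[0,0,0,0,0]]]}}

```text
time: 17.55
tool_pos: [0.4399, -0.2049, 0.0713]
orientation: [[0.006, 1.0, 0.0], [1.0, -0.006, -0.0], [-0.0, 0.0, -1.0]]
force: [1.6, 0.5, 1.3]
width: 0.0399
grasp_force: 30.0
```

Run:
```python
from h import *
b=cv2.imread("pics/t3.png");g=cv2.cvtColor(b,cv2.COLOR_BGR2GRAY)
print(g[196:216,294:316])
m=(g<120).astype(np.uint8)*255
for c in blobs(m,(292,194,318,218),8):
    M=cv2.moments(c);u,v=M["m10"]/M["m00"],M["m01"]/M["m00"];print(u,v,cv2.boundingRect(c),onz("top",u,v,.08),onz("top",u,v,.09))
print("expected tip px",proj("top",(.5355,.018,.095)),proj("top",(.5355,.018,.08)))
```

```text
[[156 152 154 154 151 154 155 154 153 154 152 151 156 156 155 155 154 156
  153 155 155 152]
 [155 156 152 158 155 155 154 154 154 156 155 155 156 154 153 155 155 152
  155 156 154 155]
 [153 152 153 156 152 153 156 153 155 154 154 154 153 155 154 154 155 156
  156 154 155 154]
 [155 156 155 156 154 153 149 154 153 152 155 154 154 155 157 154 153 154
  157 156 156 156]
 [152 155 154 155 156 156 156 155 152 153 150 153 157 154 154 154 155 155
  155 155 152 152]
 [154 156 155 155 155 153 155 149 141 136 139 142 152 155 153 155 155 154
  154 154 154 155]
 [154 157 151 156 157 157 151 134 111 102 103 112 132 143 151 154 156 156
  153 155 153 154]
 [153 152 156 153 156 152 133 104  88  88  79  79  95 118 137 146 149 154
  156 156 156 153]
 [157 155 155 151 154 148 110  83 103 114 100  76  73  97 121 135 148 155
  153 154 154 154]
 [155 153 153 153 154 143  97  86 116 137 117  90  71  86 108 123 148 153
  155 154 156 155]
 [156 153 156 153 151 146 105  84 104 126 109  84  69  66  96 123 145 157
  155 152 154 154]
 [154 153 154 155 155 150 118  85  84  92  85  72  64  60  92 122 147 154
  1
[... 232 characters left out ...]
149 129 105 100  98 109 129 148 156 155 154
  155 155 152 155]
 [153 155 155 154 153 158 153 155 149 140 134 138 143 152 153 154 152 154
  153 156 155 155]
 [155 156 152 154 155 154 153 155 153 152 150 154 154 155 152 157 154 155
  154 155 152 154]
 [155 156 155 157 152 153 155 154 154 154 155 156 155 155 156 154 153 153
  153 158 155 157]
 [154 154 156 155 152 154 155 157 156 156 158 158 155 153 152 154 158 154
  157 155 153 155]
 [154 155 153 156 154 156 156 154 152 155 152 156 155 154 153 156 154 156
  154 156 152 157]]
304.0258899676375 205.97411003236246 (300, 202, 9, 9) [0.534  0.0163 0.08  ] [0.5333 0.0158 0.09  ]
expected tip px [303.1190222  204.97069837] [303.37780734 205.37129586]
```

The bright tip is at (303,205.1), exactly where the estimate of the spindle predicts it. Lift and carry the roll.

Call:
{"fn": "step_arm", "kwargs": {"deltas": [[[0,0,8,0,0],[0,0,15,0,0],[0,0,22,0,0],[0,0,25,0,0],[0,0,25,0,0],[0,0,20,0,0],[0,0,10,0,0],[0,0,0,0,0],[0,0,0,0,0]]]}}

```text
time: 18.45
tool_pos: [0.4393, -0.2046, 0.1956]
orientation: [[0.006, 1.0, -0.001], [1.0, -0.006, 0.0], [0.0, -0.001, -1.0]]
force: [-0.3, 0.8, -4.5]
width: 0.0397
grasp_force: 30.0
```

Call:
{"fn": "step_arm", "kwargs": {"deltas": [[[4,10,0,0,0],[8,20,0,0,0],[11,25,0,0,0],[11,25,0,0,0],[11,25,0,0,0],[11,25,0,0,0],[11,25,0,0,0],[11,25,0,0,0],[8,20,0,0,0],[6,13,0,0,0],[3.6,10,0,0,0],[0,0,0,0,0]]]}}

```text
time: 19.65
tool_pos: [0.5354, 0.019, 0.1958]
orientation: [[0.005, 1.0, -0.001], [1.0, -0.005, 0.0], [0.0, -0.001, -1.0]]
force: [-0.7, -0.2, -4.6]
width: 0.0398
grasp_force: 30.0
```

Call:
{"fn": "step_arm", "kwargs": {"deltas": [[[0,0,0,0,0],[0,0,0,0,0]]]}}

```text
time: 19.85
tool_pos: [0.535, 0.0174, 0.1961]
orientation: [[0.006, 1.0, -0.0], [1.0, -0.006, -0.0], [-0.0, -0.0, -1.0]]
force: [0.2, 0.1, -3.2]
width: 0.04
grasp_force: 30.0
```

Run:
```python
from h import *
a=grab("side","s4")[:,:,::-1]; b=grab("top","t4")[:,:,::-1]
w=np.hstack([cv2.resize(a[130:290,240:400],None,fx=2.5,fy=2.5),cv2.resize(b[130:290,230:390],None,fx=2.5,fy=2.5)])
cv2.imwrite("pics/c6.png",w); s=telemetry.get_state();print(s["tool_pos"],s["force"])
```

```text
[0.53516809 0.01744947 0.19628267] [-0.12319292 -0.13152574 -4.33461595]
```

View pics/c6.png

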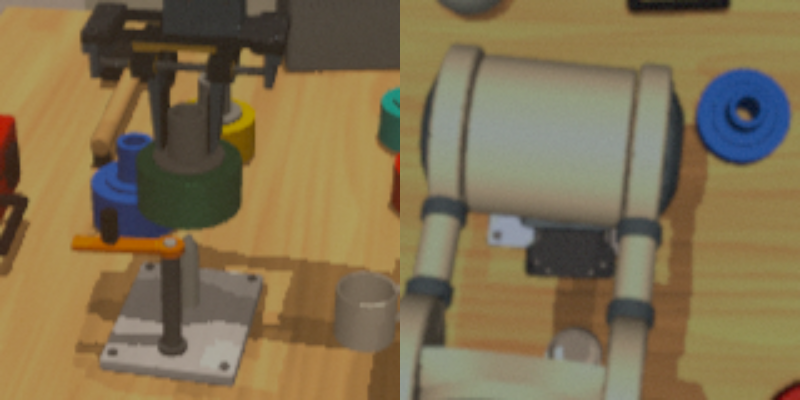

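The crop shows the green roll upright and held above the spindle. The keeper is well clear. Lower with checks.

Call:
{"fn": "step_arm", "kwargs": {"deltas": [[[0.4,0.5,-8,0,0],[0,0,-10,0,0],[0,0,-10,0,0],[0,0,-8,0,0],[0,0,-6,0,0],[0,0,-5,0,0],[0,0,-5,0,0],[0,0,0,0,0]]]}}

```text
time: 20.75
tool_pos: [0.5355, 0.0187, 0.1437]
orientation: [[0.006, 1.0, -0.001], [1.0, -0.006, 0.0], [0.0, -0.001, -1.0]]
force: [0.3, 0.2, -3.6]
width: 0.0399
grasp_force: 30.0
```

Bottom is at about 72 mm, past the cone, with no lateral force.

Call:
{"fn": "step_arm", "kwargs": {"deltas": [[[0,-0.4,-6,0,0],[0,0,-8,0,0],[0,0,-8,0,0],[0,0,-8,0,0],[0,0,-8,0,0],[0,0,-7,0,0],[0,0,-5,0,0],[0,0,-3,0,0],[0,0,-1.5,0,0],[0,0,0,0,0]]]}}

```text
time: 21.75
tool_pos: [0.5358, 0.0182, 0.0897]
orientation: [[0.006, 1.0, -0.0], [1.0, -0.006, -0.0], [-0.0, -0.0, -1.0]]
force: [0.6, -0.3, -4.6]
width: 0.0398
grasp_force: 30.0
```

Call:
{"fn": "step_arm", "kwargs": {"deltas": [[[0,0,-1,0,0],[0,0,-1,0,0],[0,0,0,0,0]]]}}

```text
time: 22.05
tool_pos: [0.5358, 0.0182, 0.0877]
orientation: [[0.006, 1.0, 0.0], [1.0, -0.006, -0.0], [-0.0, 0.0, -1.0]]
force: [-0.4, 0.1, -4.0]
width: 0.04
grasp_force: 30.0
```

Call:
{"fn": "step_arm", "kwargs": {"deltas": [[[0,0,-0.7,0,0],[0,0,-0.6,0,0],[0,0,0,0,0]]]}}

```text
time: 22.35
tool_pos: [0.5357, 0.0182, 0.0864]
orientation: [[0.006, 1.0, -0.0], [1.0, -0.006, -0.0], [-0.0, -0.0, -1.0]]
force: [-0.2, -0.8, -4.6]
width: 0.0399
grasp_force: 30.0
```

Call:
{"fn": "step_arm", "kwargs": {"deltas": [[[0,0,-0.6,0,0],[0,0,0,0,0]]]}}

```text
time: 22.55
tool_pos: [0.5357, 0.0182, 0.0862]
orientation: [[0.005, 1.0, 0.0], [1.0, -0.005, -0.0], [-0.0, 0.0, -1.0]]
force: [-3.4, 0.4, 6.7]
width: 0.0397
grasp_force: 30.0
```

Contact at exactly the expected home height. Release and return to the keeper pin.

Call:
{"fn": "step_arm", "kwargs": {"deltas": [[[0,0,0,0,0.6],[0,0,0,0,0.8],[0,0,0,0,1],[0,0,0,0,1],[0,0,0,0,1],[0,0,15,0,1],[0,0,25,0,1],[0,0,30,0,1],[0,0,30,0,1],[0,0,20,0,1],[0,0,11,0,1],[0,0,0,0,1]]]}}

```text
time: 23.75
tool_pos: [0.5363, 0.0182, 0.2178]
orientation: [[0.006, 1.0, 0.002], [1.0, -0.006, -0.0], [-0.0, 0.002, -1.0]]
force: [-0.7, 0.1, -1.1]
width: 0.0912
grasp_force: 0.0
```

Call:
{"fn": "step_arm", "kwargs": {"deltas": [[[20,28,0,0,1],[20,28,0,0,1],[19,27,0,0,1],[0,0,0,0,1],[0,0,-25,0,1],[0,0,-30,0,1],[0,0,-15,0,1],[0,0,-6,0,1],[0,0,0,0,0.4],[0,0,0,0,0],[0,0,0,0,0],[0,0,0,0,0]]]}}

```text
time: 24.95
tool_pos: [0.5951, 0.1012, 0.1416]
orientation: [[0.006, 1.0, 0.001], [1.0, -0.006, 0.0], [0.0, 0.001, -1.0]]
force: [-0.5, -0.0, -0.4]
width: 0.0621
grasp_force: 0.0
```

Call:
{"fn": "step_arm", "kwargs": {"deltas": [[[0,0,0,0,0],[0,0,0,0,0],[0,0,0,0,0],[0,0,0,0,0],[0,0,0,0,0],[0,0,0,0,0],[0,0,0,0,0]]]}}

```text
time: 25.65
tool_pos: [0.5954, 0.1012, 0.1409]
orientation: [[0.006, 1.0, 0.001], [1.0, -0.006, 0.0], [0.0, 0.001, -1.0]]
force: [5.6, 0.4, -2.6]
width: 0.015
grasp_force: 30.0
```

Call:
{"fn": "step_arm", "kwargs": {"deltas": [[[0.8,-7.9,0,0,0],[-0.4,-7.8,0,0,0],[-1.4,-7.7,0,0,0],[-2.6,-7.5,0,0,0],[-3.6,-7,0,0,0],[-4.5,-6.4,0,0,0],[-5.4,-5.7,0,0,0],[-6.2,-4.9,0,0,0]]]}}

```text
time: 26.45
tool_pos: [0.5727, 0.0459, 0.141]
orientation: [[0.006, 1.0, 0.003], [1.0, -0.006, -0.0], [-0.0, 0.003, -1.0]]
force: [11.3, -4.0, -7.3]
width: 0.0154
grasp_force: 30.0
```

Call:
{"fn": "step_arm", "kwargs": {"deltas": [[[-6.8,-3.9,0,0,0],[-7.3,-3,0,0,0],[-7.6,-1.8,0,0,0],[-7.9,-0.8,0,0,0],[-1.5,0,0,0,0],[0,0,0,0,0],[0,0,0,0,0]]]}}

```text
time: 27.15
tool_pos: [0.541, 0.0357, 0.141]
orientation: [[0.006, 1.0, 0.001], [1.0, -0.006, -0.002], [-0.002, 0.001, -1.0]]
force: [4.5, -10.6, -2.8]
width: 0.0153
grasp_force: 30.0
```

Call:
{"fn": "step_arm", "kwargs": {"deltas": [[[-1,0,0,0,0],[-1,0,0,0,0],[0,0,0,0,0]]]}}

```text
time: 27.45
tool_pos: [0.5393, 0.0358, 0.141]
orientation: [[0.006, 1.0, 0.002], [1.0, -0.006, -0.001], [-0.001, 0.002, -1.0]]
force: [4.8, -8.2, -2.6]
width: 0.0153
grasp_force: 30.0
```

Call:
{"fn": "step_arm", "kwargs": {"deltas": [[[-1,1,0,0,0],[-1,0,0,0,0],[0,0,0,0,0]]]}}

```text
time: 27.75
tool_pos: [0.5373, 0.0364, 0.141]
orientation: [[0.006, 1.0, 0.002], [1.0, -0.006, -0.002], [-0.002, 0.002, -1.0]]
force: [5.0, -13.1, -3.2]
width: 0.0154
grasp_force: 30.0
```

Call:
{"fn": "step_arm", "kwargs": {"deltas": [[[-1,0,0,0,0],[0,0,0,0,0]]]}}

```text
time: 27.95
tool_pos: [0.5371, 0.0364, 0.1411]
orientation: [[0.006, 1.0, 0.003], [1.0, -0.006, -0.002], [-0.002, 0.003, -1.0]]
force: [10.2, -12.1, -7.0]
width: 0.0154
grasp_force: 30.0
```

Call:
{"fn": "step_arm", "kwargs": {"deltas": [[[-1,0,0,0,0],[0,0,0,0,0]]]}}

```text
time: 28.15
tool_pos: [0.537, 0.0364, 0.1412]
orientation: [[0.006, 1.0, 0.005], [1.0, -0.006, -0.002], [-0.002, 0.005, -1.0]]
force: [14.9, -11.4, -11.8]
width: 0.0152
grasp_force: 30.0
```

At the stop: the x force rises with no motion. Relax and release.

Call:
{"fn": "step_arm", "kwargs": {"deltas": [[[0.5,-1,0,0,0],[0.5,-0.5,0,0,0],[0,0,0,0,0]]]}}

```text
time: 28.45
tool_pos: [0.5372, 0.0362, 0.1411]
orientation: [[0.006, 1.0, 0.003], [1.0, -0.006, 0.0], [0.0, 0.003, -1.0]]
force: [11.2, 0.4, -8.9]
width: 0.0153
grasp_force: 30.0
```

Call:
{"fn": "step_arm", "kwargs": {"deltas": [[[0,0,0,0,0.4],[0,0,0,0,0.7],[0,0,0,0,1],[0,0,0,0,1],[0,0,0,0,1],[0,0,0,0,1],[0,0,10,0,1],[0,0,20,0,1],[0,0,30,0,1],[0,0,30,0,1],[0,0,20,0,1],[0,0,0,0,1]]]}}

```text
time: 29.65
tool_pos: [0.5367, 0.0363, 0.2543]
orientation: [[0.006, 1.0, 0.005], [1.0, -0.006, -0.0], [-0.0, 0.005, -1.0]]
force: [0.3, 0.5, -0.7]
width: 0.0913
grasp_force: 0.0
```

Call:
{"fn": "step_arm", "kwargs": {"deltas": [[[-8,-30,0,0,1],[-8,-30,0,0,1],[-8,-30,0,0,1],[-8,-30,0,0,1],[-8,-30,0,0,1],[-8,-30,0,0,1],[-8,-30,0,0,1],[-8,-30,0,0,1],[-8,-30,0,0,1],[0,0,0,0,1],[0,0,0,0,1]]]}}

```text
time: 30.75
tool_pos: [0.4629, -0.2338, 0.2506]
orientation: [[0.007, 1.0, -0.001], [1.0, -0.007, 0.001], [0.001, -0.001, -1.0]]
force: [-0.6, 0.3, 0.3]
width: 0.0911
grasp_force: 0.0
```

Run:
```python
from h import *
a=grab("side","s5")[:,:,::-1]; b=grab("top","t5")[:,:,::-1]
w=np.hstack([cv2.resize(a[150:390,200:360],None,fx=2.5,fy=2.5),cv2.resize(b[130:290,150:350],None,fx=2,fy=2.5)])if 0 else None
A=cv2.resize(a[160:400,200:360],None,fx=2.5,fy=2.5);B=cv2.resize(b[130:290,230:338],None,fx=3.7,fy=3.75)
w=np.hstack([A,B[:600]]);print(w.shape);cv2.imwrite("pics/c7.png",w)
for th in(0,.05,.1,.2):
    an=np.radians(-93.26)+th;print(th,proj("top",(.5398+.055*np.cos(an),.0932+.055*np.sin(an),.165)).round(1),proj("top",(.5398+.09*np.cos(an),.0932+.09*np.sin(an),.133)).round(1))
```

```text
(600, 800, 3)
0 [293.5 202.3] [308.3 204.4]
0.05 [293.5 201.1] [308.4 202.6]
0.1 [293.6 200. ] [308.4 200.8]
0.2 [293.4 197.7] [308.2 197.2]
```

View pics/c7.png

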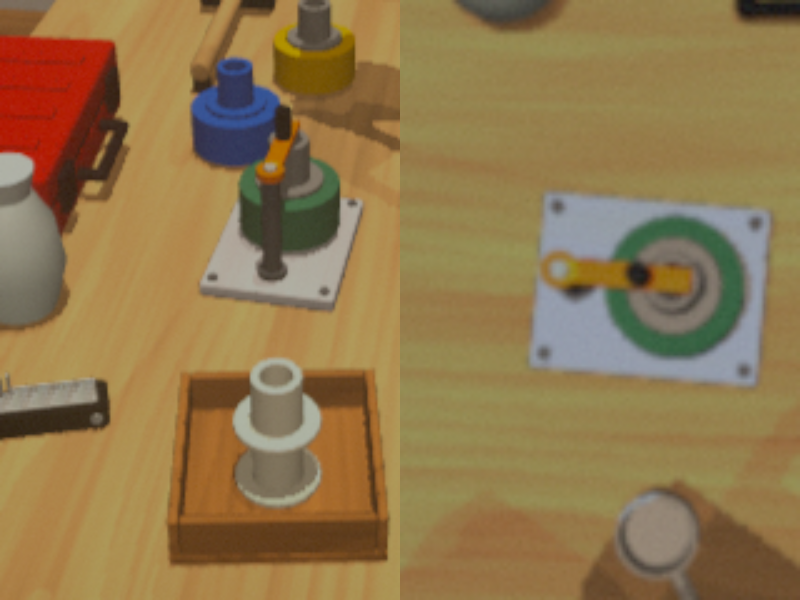

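The final crops show the core upright in the tray and the green roll home. The keeper pin is at (293.9,202.7) and the bar tip at v≈204.3, which matches the predictions for angle 0.

```bash
python3 -c "
from cell import workorder
print(workorder.hand_in())"
```

```text
the job is handed in; nothing more can be done
None
```

The job is handed in at about 31 s: the spent core stands upright in the tray, the green roll is fully home on the spindle, the keeper is back at its stop, and the yellow roll and the other items were never touched.

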